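Pop open the filter hatch of a nail-dust extractor

ROBOT

A 7-joint arm with a two-finger parallel gripper is mounted at the origin on the work surface. World frame = base frame: x ahead of the robot, y to its left, z up, the work surface at z = 0. Lengths are in m, angles in rad, forces in N, time in s.
With the tool pointing down it reaches from about 0.4 to 0.85 m from the base axis. Payload 10.4 kg.
Tool frame: the origin (TCP) lies on the mounting face of the last link; the fingertips stand 173 mm ahead of it and the grasp point (between the pads) lies 155 mm ahead of it (manip.tip_extent is the distance from the TCP to the fingertips, in m); z points along the fingers, y is the line along which they close (so a half turn about z gives the same grasp; the last joint's range is limited). The gripper opens to 85 mm and grips with 20 to 120 N. Pads are 22 mm wide; open, the fingers measure 114 mm over their backs; the gripper's body (76 mm by 85 mm) begins 54 mm behind the grasp point. The pads swing forward as they close: fully open they stand 13 mm farther back than shut.
Start: joints at [-1.367, 0.332, -0.065, 1.46, 0.022, 1.35, -0.088], TCP at [0.141, 0.609, 0.405] pointing down, gripper open.
Joint ranges: [-2.6, 2.6], [-0.5, 2.12], [-1.47, 1.34], [0.16, 2.42], [-1.27, 4.41], [0.06, 2.06], [-2.6, 2.6]. Speed limits (rad/s): [2.22, 2.22, 2.79, 2.79, 3.14, 3.14, 3.14].

INTERFACE

Orientations are given as a unit quaternion [x, y, z, w].
In Python, from workcell import manip gives the robot as it stands.
- The arm moves only by the tool move_arm, never from a script. Its argument "plan" is one flat list of numbers, 7 for each row, row after row: the turn, a rotation vector about the tool's x, y, z in rad, then the shift along the tool's x, y, z in m, then the finger opening in m, from 0 to 0.0854. In form: [ax, ay, az, dx, dy, dz, gripper, ax, ay, az, dx, dy, dz, gripper, ...]. A call has 1 to 12 rows; each row is the pose to reach, as a shift and turn from the pose commanded when the call began, along the tool's axes at that moment; what a row does not reach only later rows make up. A row lasts 1/8 s, in which the tool goes at most 62.5 mm and 10.7 degrees, less where a joint would pass 70% of its speed; a pose out of reach is approached as far as the arm can. A call with a gripper value outside its range is refused whole. The fingers move at their own pace and stop on an object; "squeeze" is the grip in N (left out, the last holds). Time passes only in rows, so rows that repeat a pose let the fingers close. It gives the time, the measured TCP pose, the force, the opening and the grip force at its end, in the units of the state.
- manip.get_obs(): the state, without advancing time (a new reading comes with each control period).
- manip.camera(name): name is "scene" or "side" or "wrist"; returns a dict with "color" (480x640x3 uint8, red, green, blue), "fx", "fy", "cx", "cy" (pixels), "cam_to_world" (4x4, takes a point from camera to world coordinates); the wrist camera has in their place "mount" (4x4, takes a point from camera to tool coordinates, whose origin is the TCP and whose axes are the flange's). Camera axes: x right, y down, z forward; pixel columns grow to the right and rows downward; lengths in m; the calibration is good to about 2 mm. A picture is of the moment at which its call begins: read the wrist's pose just before it. There is no depth.
- manip.hand_in(): hands the job in; it is judged then, once.
Trained networks look in a picture, given as the dict that the camera call returned (one of the last four; its "shot" number tells which), for a name from the list of things; names that differ only in an ending like _2 or _b are one class to them, and where a whole thing is asked for, a point or a joint stands for the part that bears it (a point fixed in the world has none). Each returns a list of dicts, best first, with "conf" (0 to 1); they miss things now and then, are a little off and sometimes report something else, mostly with a low value. They report only what shows in the picture. A call takes as long as a camera call. They do not tell look-alikes from the thing itself.
- manip.look_for(picture, label): "position" ([x, y, z] in m, in the coordinates of the camera as it stood for that picture, good to about 4 mm: the middle of the surface that is visible of it).
- manip.silhouettes(picture, label): "pixels" (480x640 bool, what is visible of it).
- manip.tip_of(picture, label): "position" ([x, y, z] in m, in the coordinates of the camera as it stood for that picture, good to about 4 mm: a listed point, or the origin of a listed thing).
The state is a dict: "clock": time; "joint_pos": joint angles; "joint_velocities": joint speeds; "tau": joint torques, N m; "position": TCP position; "ee_rot": TCP orientation; "ft_force": force on the tool from outside, world axes, zero at the start; "torque": the same for the moment, N m; "grip_width": opening from 0.0 (shut) to 1.0 (fully open); "grasp_force": force on a finger pad.
Only numpy, scipy, OpenCV 4.12 (cv2) and the standard library are available. Lean on these libraries where they do the work, as an engineer would, in place of code of your own. Each camera call takes 0.05 s, during which the arm holds its last target. There are 200 camera calls.

TASK

The filter of the nail-dust extractor is due for a change: with a fingertip, gently press the ribbed pad at the front of its grille hatch right down once so that the push-push latch clicks, then draw the hand clear and watch the hatch rise by itself and stay fully open, untouched, for at least a second. Do not press the risen hatch shut again, leave the power button alone, and do not shift, tip or lift the jar, bottle, wipe roll or buffer block.

Things in the scene. Friction and masses are not known exactly. Their poses are not given: they have to be found in the camera images.
- extractor: White desktop dust extractor, fixed, 250 mm deep (its x), 330 wide (its y). Origin: centre of its underside, on the desk; x from its front (controls, towards the robot) to its rear, y left, z up; turned up to 0.55 rad either way. Front apron 57 mm deep, 64 high, with dial and power button; behind it two side decks, each 71 mm wide, and a rear deck, 95 mm high, frame the hatch.
- hatch (a joint): Grey slotted hatch in the extractor's top, 158 mm deep, 182 wide, 8 thick, 0.13 kg, flush with the decks when shut; hinged at its rear, free edge at the front. Rad: 0 = shut and latched (start), negative = pressed below flush (stop, slightly springy, at -0.048), 1.05 = fully open at its stop. After the click it rises as the finger is drawn back, damped, in about 1 s, pushing under 2 N, and stays.
- press_pad (a point): Centre of the top of the press pad (solid hatch_c2; 22 mm in x, 44 in y, 3 ribs), 2 mm proud of the hatch at the middle of its front edge: 22 mm behind that edge, 138 before the hinge, 97 above the desk when shut. Here the latch clicks 5.3 mm down at about 7 N (less: stays latched); 8 to 12 N reaches the stop at 6.5 mm. Pressing it shut from open latches it again.
- hatch_hinge (a point): Middle of the hatch's hinge axis, which runs along the extractor's y at the hatch's rear edge, 91 mm above the desk. The hatch's front edge swings about it at a radius of 160 mm: fully open it stands about 0.23 m above the desk and 80 mm farther back than when shut.
- latch_pin (a joint): Small steel pin of the latch, inside the extractor behind the hatch's front lip, running in a heart-shaped track on the hatch; slides along the extractor's y. Value in m: 0 = in its notch (latched, start); -0.005 to -0.007 when the pad is at its stop; left at about +0.002 by the rising hatch; beyond +0.006 only when the open hatch is pressed shut again. Never touched by hand.
- power (a joint): White round power button, 20 mm across, in a grey collar on the extractor's low front apron: 53 mm in front of the press pad and 95 mm to its right (-y); top about 82 mm above the desk. Value in m: 0 = not pressed, 0.004 = fully pressed. Must not be pressed.
- gel_jar_mid (a point): Bystander: centre of a white gel jar with aluminium lid, 41 mm across, 34 mm tall, standing loose on one of the extractor's side decks.
- polish_mid (a point): Bystander: centre of a polish bottle with a tall black cap, 28 mm across, 74 mm tall, standing loose on the other side deck.
- wipe_roll_mid (a point): Bystander: centre of an upright roll of white wipes, 104 mm across, 98 mm tall, loose on the desk at one side of the extractor.
- buffer_mid (a point): Bystander: centre of a nail buffer block, 95 x 26 x 26 mm, lying loose on the desk at the other side of the extractor.
Not all that is in view belongs to the job. There is more than one size of the part that bears wipe_roll_mid; the job needs the smaller.

How it is judged:
By the outcome, as a careful person would: the job done as asked, in the order asked, and still so for the second after the job is handed in, with the robot touching nothing.
It also fails if it takes over 35 s, if anything falls off the work surface, if the arm or the gripper's body presses on something with over 40 N, if the wrist force passes 120 N, or if a joint passes its speed limit or range.

## Working session

There is one attempt and no reset: what is moved stays moved. The work goes in short steps, Python scripts to look and compute and a tool call to move; the robot and the scene stay as the last step left them, time stands still between calls to the robot, and variables do not carry over. Pictures are saved under pics/ and viewed, at most 10 in all, crops included, and the job is handed in when it is done.

Besides the shell and the picture viewer there is one more tool, called in YAML: its name, and indented under it one key for each argument. move_arm: Moves the arm, as the interface text tells. Its arguments: {"type":"object","properties":{"plan":{"type":"array","items":{"type":"number"}},"squeeze":{"type":"number"}},"required":["plan"]}

```bash
mkdir -p pics
cat > h.py <<'E'
import numpy as np,cv2
from workcell import manip
from scipy.spatial.transform import Rotation as R
def pose():
    o=manip.get_obs();T=np.eye(4);T[:3,:3]=R.from_quat(o["ee_rot"]).as_matrix();T[:3,3]=o["position"];return T
def shot(n):
    T=pose();p=manip.camera(n)
    M=p["cam_to_world"] if n!="wrist" else T@np.array(p["mount"])
    return p,np.array(M)
def w(M,c): return (M@np.r_[c,1])[:3]
def save(p,f): cv2.imwrite(f,p["color"][:,:,::-1])
E
python3 - <<'E'
from h import *
np.set_printoptions(precision=3,suppress=True)
print(manip.get_obs())
for n in ["scene","side"]:
    p,M=shot(n);save(p,f"pics/{n}0.png")
    for l in ["press_pad","hatch_hinge","extractor","power","gel_jar_mid","polish_mid","wipe_roll_mid","buffer_mid"]:
        print(n,l,[(round(d["conf"],2),w(M,d["position"])) for d in manip.tip_of(p,l)[:3]])
E
```

```text
{'clock': 0.0, 'joint_pos': array([-1.367,  0.333, -0.065,  1.461,  0.022,  1.35 , -0.088]), 'joint_velocities': array([-0.001, -0.001, -0.   , -0.001,  0.   , -0.001, -0.002]), 'tau': array([  0.001, -62.543,   0.05 , -39.161,   0.016,   0.01 ,  -0.   ]), 'position': array([0.14 , 0.609, 0.404]), 'ee_rot': array([ 0.113,  0.994, -0.001, -0.   ]), 'ft_force': array([ 0.055,  0.152, -0.775]), 'torque': array([0.04 , 0.005, 0.006]), 'grasp_force': 0.0, 'grip_width': 1.002094888768051}
scene press_pad [(0.64, array([ 0.575, -0.131,  0.103]))]
scene hatch_hinge [(0.75, array([ 0.701, -0.08 ,  0.096]))]
scene extractor [(0.73, array([ 0.617, -0.12 , -0.   ]))]Traceback (most recent call last):
  File "<stdin>", line 7, in <module>
ValueError: it knows: buffer_mid, extractor, gel_jar_mid, hatch_hinge, polish_mid, press_pad, wipe_roll_mid
```

Run:
```python
from h import *
np.set_printoptions(precision=3,suppress=True)
for n in ["scene","side"]:
    p,M=shot(n);save(p,f"pics/{n}0.png")
    for l in ["press_pad","hatch_hinge","extractor","gel_jar_mid","polish_mid","wipe_roll_mid","buffer_mid"]:
        print(n,l,[(round(d["conf"],2),w(M,d["position"])) for d in manip.tip_of(p,l)[:3]])
```

```text
scene press_pad [(0.64, array([ 0.574, -0.133,  0.1  ])), (0.32, array([ 0.654, -0.251,  0.113]))]
scene hatch_hinge [(0.61, array([ 0.704, -0.079,  0.091]))]
scene extractor [(0.59, array([ 0.615, -0.121,  0.001]))]
scene gel_jar_mid [(0.89, array([ 0.653, -0.251,  0.111]))]
scene polish_mid [(0.59, array([ 0.552, -0.001,  0.135]))]
scene wipe_roll_mid [(0.3, array([ 0.702, -0.079,  0.095]))]
scene buffer_mid [(0.84, array([ 0.697, -0.357,  0.014]))]
side press_pad [(0.57, array([ 0.576, -0.142,  0.104]))]
side hatch_hinge [(0.63, array([ 0.699, -0.077,  0.095]))]
side extractor [(0.57, array([ 0.609, -0.12 ,  0.002]))]
side gel_jar_mid [(0.7, array([ 0.655, -0.247,  0.114]))]
side polish_mid [(0.93, array([ 0.554, -0.002,  0.135]))]
side wipe_roll_mid []
side buffer_mid []
```

View pics/scene0.png

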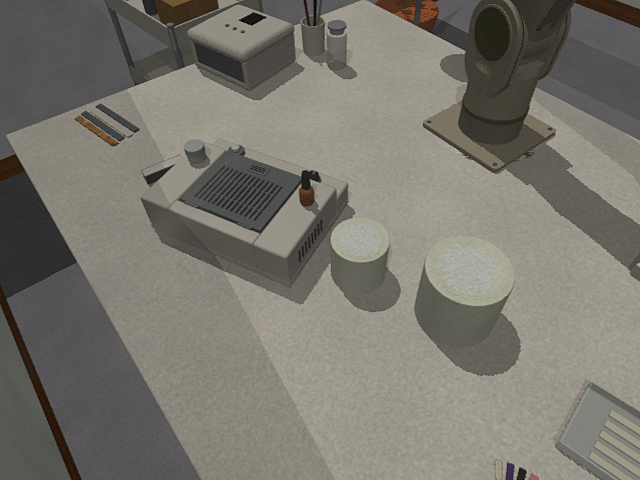

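View pics/side0.png

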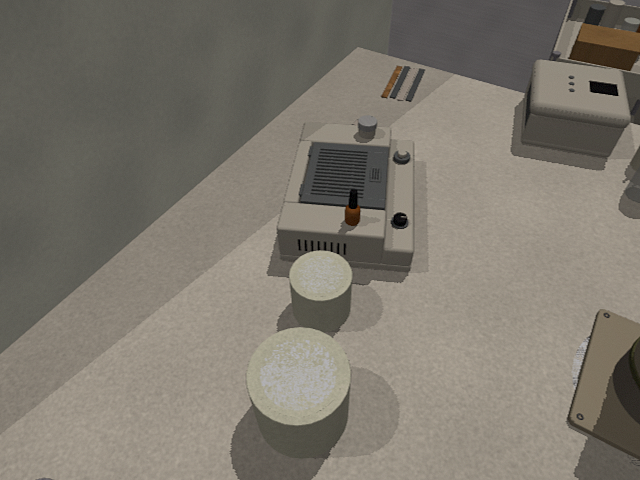

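The scene view shows the extractor's hatch at about (240,190), with the pad at about (260,168). The jar is at (195,150), the bottle at (307,190) and the buffer at (155,170). The two rolls are at (360,255), smaller and beside the extractor, and (465,290), larger. I touch neither: the smaller one is the bystander. Pad to hinge measures 0.139 m, which matches the 138 mm given, and the yaw is about 0.42 rad. Next I move above the pad with the fingers closing.

move_arm:
  plan: [0, 0, 2.5, -0.55, -0.655, -0.045, 0, 0, 0, 2.5, -0.55, -0.655, -0.045, 0, 0, 0, 2.5, -0.55, -0.655, -0.045, 0, 0, 0, 2.5, -0.55, -0.655, -0.045, 0, 0, 0, 2.5, -0.55, -0.655, -0.045, 0, 0, 0, 2.5, -0.55, -0.655, -0.045, 0, 0, 0, 2.5, -0.55, -0.655, -0.045, 0, 0, 0, 2.5, -0.55, -0.655, -0.045, 0, 0, 0, 2.5, -0.55, -0.655, -0.045, 0, 0, 0, 2.5, -0.55, -0.655, -0.045, 0, 0, 0, 2.5, -0.55, -0.655, -0.045, 0, 0, 0, 2.5, -0.55, -0.655, -0.045, 0]

```text
clock: 2.5
position: [0.4812, -0.0602, 0.4446]
ee_rot: [0.946, 0.324, 0.001, -0.0]
ft_force: [1.8, 0.2, -0.3]
grip_width: 0.004
grasp_force: 0.0
```

```bash
cat >> h.py <<'E'
def goto(t,yaxis):
    "turn, shift in tool axes to reach TCP t, tool down, tool y at angle yaxis"
    T=pose();y=np.array([np.cos(yaxis),np.sin(yaxis),0]);z=np.array([0,0,-1.]);D=np.c_[np.cross(y,z),y,z]
    return R.from_matrix(T[:3,:3].T@D).as_rotvec(),T[:3,:3].T@(np.array(t)-T[:3,3])
E
python3 - <<'E'
from h import *
np.set_printoptions(precision=3,suppress=True)
o=manip.get_obs();print(o["clock"],o["position"],o["joint_pos"],goto([.53,-.155,.45],.42-np.pi/2))
E
```

```text
2.5 [ 0.481 -0.06   0.445] [-0.65  -0.036  0.674  1.787  0.022  1.381 -0.892] (array([ 0.   , -0.002,  0.239]), array([-0.019,  0.105, -0.005]))
```

move_arm:
  plan: [0, 0, 0.24, -0.02, 0.105, -0.005, 0, 0, 0, 0.24, -0.02, 0.105, -0.005, 0, 0, 0, 0.24, -0.02, 0.105, -0.005, 0, 0, 0, 0.24, -0.02, 0.105, -0.005, 0]

```text
clock: 3.0
position: [0.5298, -0.1527, 0.4489]
ee_rot: [0.977, 0.211, -0.0, -0.0]
ft_force: [-0.0, 0.7, 0.6]
grip_width: 0.003
grasp_force: 0.0
```

Run:
```python
from h import *
np.set_printoptions(precision=3,suppress=True)
p,M=shot("wrist");save(p,"pics/w1.png");print(pose(),M,p["fx"])
for l in ["press_pad","hatch_hinge","extractor","polish_mid","gel_jar_mid"]:
    for d in manip.tip_of(p,l)[:2]:
        c=np.array(d["position"]);print(l,d["conf"],w(M,c),c[:2]/c[2]*p["fx"]+[p["cx"],p["cy"]])
```

```text
[[ 0.91   0.414 -0.     0.53 ]
 [ 0.414 -0.91   0.001 -0.152]
 [ 0.    -0.001 -1.     0.449]
 [ 0.     0.     0.     1.   ]] [[ 0.413 -0.867 -0.279  0.6  ]
 [-0.911 -0.393 -0.126 -0.121]
 [ 0.     0.306 -0.952  0.418]
 [ 0.     0.     0.     1.   ]] 408.9384035757273
press_pad 0.83 [ 0.574 -0.137  0.09 ] [328.402 146.028]
press_pad 0.69 [ 0.657 -0.248  0.117] [521.152 106.556]
extractor 0.91 [ 0.614 -0.12   0.001] [328.856  91.773]
polish_mid 0.57 [ 0.553 -0.005  0.137] [131.202  97.64 ]
gel_jar_mid 0.75 [ 0.656 -0.248  0.114] [518.274 107.764]
```

View pics/w1.png

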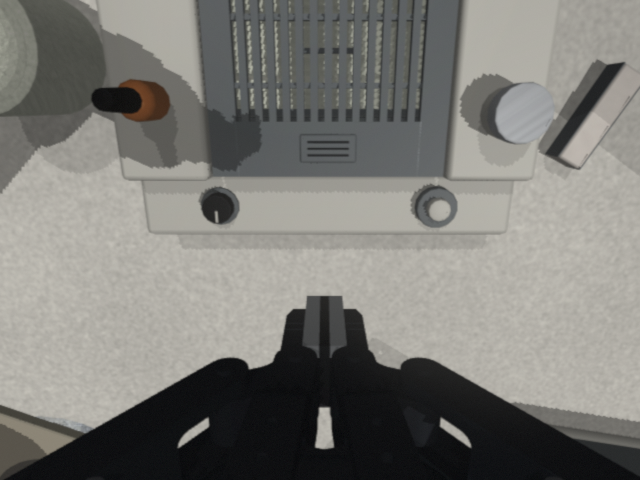

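The wrist view shows the pad with its 3 ribs at (328,148). The power button is at (438,208), well to the right. The hatch is square in the image, so the tool's yaw is right.

Run:
```python
from h import *
np.set_printoptions(precision=4,suppress=True)
p,M=shot("wrist")
def bp(u,v,z):
    d=M[:3,:3]@[(u-p["cx"])/p["fx"],(v-p["cy"])/p["fy"],1];return M[:3,3]+d*(z-M[2,3])/d[2]
t=bp(328,148,.097);print(t,bp(300,148,.097)-bp(356,148,.097),manip.tip_extent)
t[2]=.105+manip.tip_extent
print(goto(t,.424-np.pi/2))
```

```text
[ 0.5733 -0.1365  0.097 ] [-0.0179  0.0394  0.    ] 0.1734
(array([-0.0004, -0.0007,  0.0019]), array([0.0462, 0.0034, 0.1709]))
```

move_arm:
  plan: [0, 0, 0, 0.046, 0.0035, 0.05, 0, 0, 0, 0, 0.046, 0.0035, 0.1, 0, 0, 0, 0, 0.046, 0.0035, 0.14, 0, 0, 0, 0, 0.046, 0.0035, 0.16, 0, 0, 0, 0, 0.046, 0.0035, 0.17, 0, 0, 0, 0, 0.046, 0.0035, 0.17, 0, 0, 0, 0, 0.046, 0.0035, 0.17, 0]

```text
clock: 4.22
position: [0.5737, -0.1376, 0.2805]
ee_rot: [0.978, 0.211, 0.001, 0.0]
ft_force: [-0.6, -0.4, -0.4]
grip_width: 0.002
grasp_force: 0.0
```

Run:
```python
from h import *
p,M=shot("wrist");save(p,"pics/w2.png");print(pose()[:3,3]-[0,0,manip.tip_extent],manip.get_obs()["ft_force"])
```

```text
[ 0.57362324 -0.13752354  0.106971  ] [ 0.56623686 -0.2233895  -0.09375509]
```

View pics/w2.png

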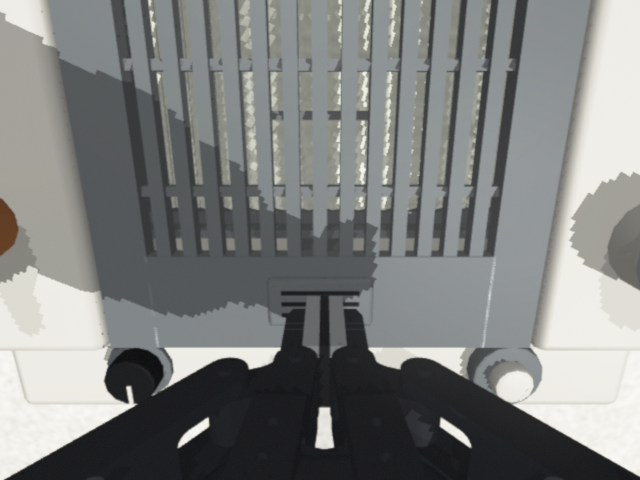

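The fingertips stand over the pad, with its ribs just ahead at (320,297), about 10 mm above it. I press in small steps.

move_arm:
  plan: [0, 0, 0, 0, 0, 0.004, 0, 0, 0, 0, 0, 0, 0.007, 0, 0, 0, 0, 0, 0, 0.009, 0, 0, 0, 0, 0, 0, 0.01, 0, 0, 0, 0, 0, 0, 0.01, 0]

```text
clock: 4.9
position: [0.5732, -0.1374, 0.2691]
ee_rot: [0.978, 0.211, -0.0, -0.0]
ft_force: [-2.3, 0.6, 3.8]
grip_width: 0.001
grasp_force: 1.9
```

move_arm:
  plan: [0, 0, 0, 0, 0, 0.001, 0, 0, 0, 0, 0, 0, 0.002, 0, 0, 0, 0, 0, 0, 0.003, 0, 0, 0, 0, 0, 0, 0.003, 0]

```text
clock: 5.4
position: [0.5732, -0.1374, 0.2661]
ee_rot: [0.978, 0.211, -0.0, -0.0]
ft_force: [-2.9, 0.7, 5.1]
grip_width: -0.001
grasp_force: 2.8
```

move_arm:
  plan: [0, 0, 0, 0, 0, 0.001, 0, 0, 0, 0, 0, 0, 0.002, 0, 0, 0, 0, 0, 0, 0.002, 0]

```text
clock: 5.78
position: [0.5732, -0.1375, 0.2642]
ee_rot: [0.978, 0.211, -0.0, -0.0]
ft_force: [-3.6, 0.1, 6.3]
grip_width: 0.001
grasp_force: 3.3
```

move_arm:
  plan: [0, 0, 0, 0, 0, 0.001, 0, 0, 0, 0, 0, 0, 0.0015, 0, 0, 0, 0, 0, 0, 0.0015, 0]

```text
clock: 6.15
position: [0.5732, -0.1376, 0.2638]
ee_rot: [0.978, 0.211, 0.0, -0.0]
ft_force: [-9.0, 2.9, 19.5]
grip_width: 0.002
grasp_force: 9.4
```

The reaction force jumped, so the pad is at its stop. I withdraw up and forward.

move_arm:
  plan: [0, 0, 0, -0.005, 0, -0.03, 0, 0, 0, 0, -0.03, 0, -0.08, 0, 0, 0, 0, -0.06, 0, -0.13, 0, 0, 0, 0, -0.09, 0, -0.18, 0, 0, 0, 0, -0.1, 0, -0.2, 0, 0, 0, 0, -0.1, 0, -0.2, 0, 0, 0, 0, -0.1, 0, -0.2, 0, 0, 0, 0, -0.1, 0, -0.2, 0, 0, 0, 0, -0.1, 0, -0.2, 0, 0, 0, 0, -0.1, 0, -0.2, 0, 0, 0, 0, -0.1, 0, -0.2, 0, 0, 0, 0, -0.1, 0, -0.2, 0]

```text
clock: 7.65
position: [0.4821, -0.1786, 0.4626]
ee_rot: [0.978, 0.211, 0.0, -0.0]
ft_force: [0.1, -0.4, 0.4]
grip_width: -0.002
grasp_force: 0.0
```

Run:
```python
from h import *
p,M=shot("scene");save(p,"pics/s3.png");print(pose()[:3,3])
```

```text
[ 0.482128   -0.17858376  0.46256076]
```

View pics/s3.png

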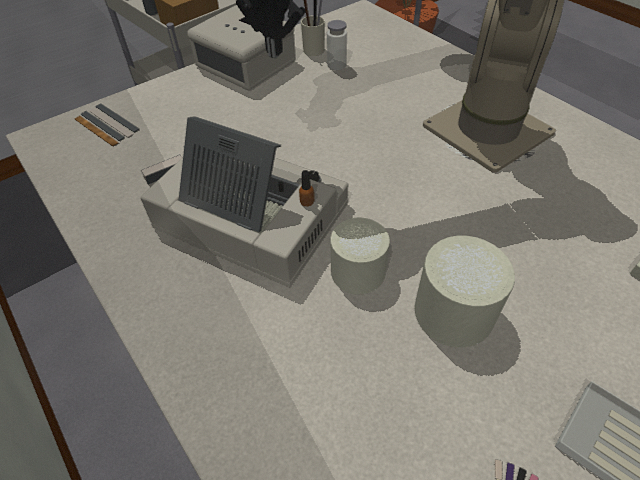

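The hatch stands open, with its front edge at about (235,128). The bottle, rolls and buffer haven't moved; the jar is hidden behind the hatch. I hold still for over a second, then check from the side.

move_arm:
  plan: [0, 0, 0, 0, 0, 0, 0, 0, 0, 0, 0, 0, 0, 0, 0, 0, 0, 0, 0, 0, 0, 0, 0, 0, 0, 0, 0, 0, 0, 0, 0, 0, 0, 0, 0, 0, 0, 0, 0, 0, 0, 0, 0, 0, 0, 0, 0, 0, 0, 0, 0, 0, 0, 0, 0, 0, 0, 0, 0, 0, 0, 0, 0, 0, 0, 0, 0, 0, 0, 0, 0, 0, 0, 0, 0, 0, 0, 0, 0, 0, 0, 0, 0, 0]

```text
clock: 9.2
position: [0.4821, -0.1786, 0.4626]
ee_rot: [0.978, 0.211, 0.0, -0.0]
ft_force: [-0.6, 0.0, 0.5]
grip_width: 0.002
grasp_force: 0.0
```

Run:
```python
from h import *
p,M=shot("side");save(p,"pics/side4.png")
for l in ["press_pad","gel_jar_mid","polish_mid"]: print(l,[(round(d["conf"],2),w(M,d["position"]).round(3)) for d in manip.tip_of(p,l)[:2]])
```

```text
press_pad [(0.92, array([ 0.645, -0.108,  0.215])), (0.58, array([ 0.7  , -0.079,  0.095]))]
gel_jar_mid [(0.7, array([ 0.653, -0.25 ,  0.118]))]
polish_mid [(0.64, array([ 0.555, -0.003,  0.135]))]
```

View pics/side4.png

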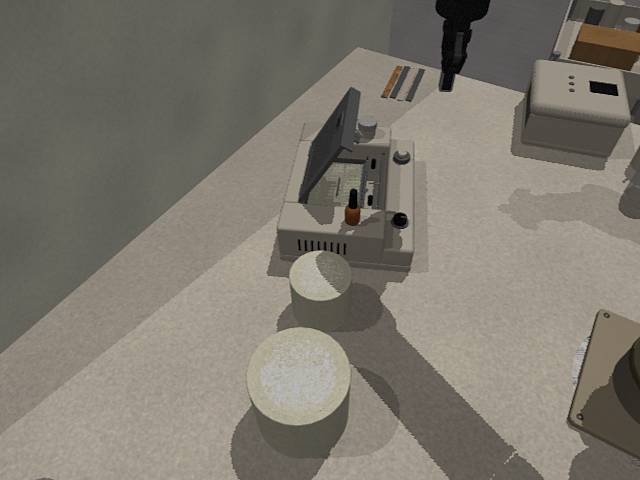

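The hatch is fully open at (335,150): the pad measures 0.215 m high, against about 0.214 expected. The jar and bottle haven't moved, and the arm is clear.

```bash
python3 -c "
from workcell import manip
print(manip.hand_in())"
```

```text
the job is handed in; nothing more can be done
None
```

I pressed the pad once to its stop (up to about 19.5 N, above the 8–12 N needed) and drew back; the hatch rose by itself and stayed fully open, untouched, for over a second, nothing else was touched, and I handed the job in (result not shown).

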